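# Feed a rack past the swing-up gate of a curing tunnel

## Task

Press the black palm bar of the curing tunnel's feed gate down with one fingertip and keep it down, so that the red gate stays up, while another finger pushes the blue rack along the chute, past the gate, and leaves it in the loading bay between the gate and the tunnel mouth. Then draw the fingers back from the gate and let the bar come up, so that the gate drops shut behind the rack. Do not lift the rack, let it bump the gate or let the gate come down on it, and leave the other things on the bench where they are.

Things in the scene. Friction and masses are not known exactly. Their poses are not given: they have to be found in the camera images.
- feed_chute: Fixed white curing tunnel with its open-topped aluminium infeed chute. Origin on the table under the gate leaf, mid-lane; x = feed direction, y = left of it (palm bar side), z up. Offsets below are in this frame, mm. Chute floor top z = 4; lane y -32 to +32, x -210 to +110, open at the rear; walls 3 thick, tops at z = 22. Housing x 110 to 360, y -110 to +130, 180 high with its cooler.
- tunnel_mouth (a point): Middle of the tunnel mouth on the chute floor (chute frame x = 110, y = 0, z = 4 mm); mouth 70 mm wide, 58 mm high. The loading bay is the lane between the gate (x = 0) and this point. The rack stands free there; nothing stops it at the mouth.
- gate_axis (a point): Point on the gate shaft (8 mm thick, along the chute's x) beside the leaf: chute frame x = 0, y = 46, z = 36 mm. Two bearing pedestals at x = -193 and +36, y = 35 to 59, 48 mm high, carry the shaft.
- feed_gate (a joint): Turn of the gate, rad: 0 = shut by its return spring; grows as the palm bar goes down; stop 1.66. Bar's centre is 30 mm from the shaft axis: top of bar at z = 42 + 30 sin(0.785 - joint) mm (63 shut, 34 at 1.05, 28 at 1.27, 21 at 1.57), centre at y = 46 + 30 cos(0.785 - joint) (67 shut, 76 at most, 72 at 1.27). From 1.05 up the leaf clears the rack. 2 to 6 N hold it; let go, it shuts.
- leaf_end (a point): Red steel gate leaf with a white stripe, 4 mm thick along the chute (x -2 to +2). This point: its free end, 52 mm from the shaft. Shut, it lies across the lane: y = +40 to -6, z = 26 to 42 mm in the chute frame. It swings up in the plane x = 0; at 1.05 rad and more its end stands about 85 mm above the table and a finger in the lane at y below +5 mm passes it. A finger still in that plane on release would be hit.
- bar_mid (a point): Point on the centre line of the black round palm bar (12 mm thick) that is pressed down to raise the gate, half-way along it (x = -75 mm in the chute frame). The bar runs along the outside of the chute, parallel to it, from x = -177 to +26 mm, so a fingertip can slide along it while holding it down.
- cap_rack: The blue plastic rack standing in the chute before the gate, carrying nine short coloured LED-strip end pieces. 70 mm long (x), 60 mm wide (y), end plates 34 mm high, end pieces 40 mm high, about 0.22 kg. Origin: centre of its underside, which stands on the chute floor (z = 4 mm); x axis = feed direction. It is pushed on its rear end plate (x = -35 mm).
- glue_bottle_a: White squeeze bottle with red collar, 38 mm across, 108 mm high. Origin: centre of its underside. Leave alone.
- glue_bottle_b: White squeeze bottle with blue collar, 38 mm across, 108 mm high. Origin: centre of its underside. Leave alone.
- wire_tray: Clear open tray 120 x 90 x 35 mm full of steel wires. Origin: centre of its underside. Leave alone.
- screwdriver: Screwdriver with red handle, about 170 mm long, lying along its x axis on the bench. Leave alone.
- side_cutters: Green-handled side cutters about 125 mm long, lying flat. Leave alone.
- led_driver: Black LED driver brick 150 x 58 x 34 mm. Origin: centre of its underside. Leave alone.
- drill: Yellow and black cordless drill lying on its side, about 230 x 190 x 62 mm. Leave alone.
There are look-alikes about, which are no part of the job. There is more than one size of the cap_rack; the job needs the largest.

How it is judged:
On the way, in this order (a step that is already met when the one before it is completed fails the run):
1. a finger holds the palm bar down and the gate well up while the rack still stands before the gate (value of joint feed_gate above 0.95 rad and contact force between the fingers and feed_gate_c0 above 0.3 N and x of cap_rack in the frame of feed_chute below -0.036 m), for 0.1 s.
2. the rack passes under the gate while a finger keeps the palm bar down and the gate up (value of joint feed_gate above 0.95 rad and contact force between the fingers and feed_gate_c0 above 0.3 N and x of cap_rack in the frame of feed_chute between -0.03 and 0.03 m), for 0.1 s.
At the end, for the whole second after the job is handed in: The rack stands at rest on the chute floor in the loading bay: its rear end at least 2 mm past the middle of the gate and its front end not more than 10 mm inside the tunnel mouth (rack centre 37 to 85 mm past the gate), and the gate is shut behind it (joint below 0.08 rad) (x of cap_rack in the frame of feed_chute between 0.037 and 0.085 m and z of cap_rack in the frame of feed_chute below 0.008 m and angle between cap_rack's own z axis and vertical below 0.1 rad and linear speed of cap_rack below 0.01 m/s and value of joint feed_gate below 0.08 rad); the robot touches nothing.
It fails at once if the rack is lifted off the chute floor (more than 8 mm) or tipped (z of cap_rack in the frame of feed_chute above 0.012 m or angle between cap_rack's own z axis and vertical above 0.3 rad).
It fails at once if the rack bumps the gate, or the gate comes down on the rack (more than 1.5 N between them) (contact force between cap_rack and feed_gate above 1.5 N).
It fails at once if another thing on the bench is moved by more than 20 mm (distance of any of glue_bottle_a, glue_bottle_b, wire_tray, screwdriver, side_cutters, led_driver, drill from where it was at the start of the episode above 0.02 m).
It also fails if it takes over 40 s, if anything falls off the work surface, if the arm or the gripper's body presses on something with over 40 N, if the wrist force passes 120 N, or if a joint passes its speed limit or range.

## Robot

A 7-joint arm with a two-finger parallel gripper is mounted at the origin on the work surface. World frame = base frame: x ahead of the robot, y to its left, z up, the work surface at z = 0. Lengths are in m, angles in rad, forces in N, time in s.
With the tool pointing down it reaches from about 0.425 to 0.925 m from the base axis. Payload 6.8 kg.
Tool frame: the origin (TCP) lies midway between the tips of the shut fingers; the grasp point (between the pads) lies 19 mm behind it; z points along the fingers, y is the line along which they close (so a half turn about z gives the same grasp; the last joint's range is limited). The gripper opens to 85 mm and grips with 20 to 120 N. Pads are 22 mm wide; open, the fingers measure 114 mm over their backs; the gripper's body (76 mm by 85 mm) begins 54 mm behind the grasp point. The pads swing forward as they close: fully open they stand 13 mm farther back than shut.
Start: joints at [-1.45, 0.477, 0.022, 1.555, -0.011, 1.109, -0.083], TCP at [0.153, 0.657, 0.231] pointing down, gripper open.
Joint ranges: [-2.96, 2.96], [-0.34, 2.1], [-1.41, 1.46], [0.24, 2.44], [-1.37, 4.51], [0.17, 1.92], [-2.96, 2.96]. Speed limits (rad/s): [2.39, 2.39, 3.14, 3.14, 3.14, 3.14, 3.14].

## Interface

Orientations are given as a unit quaternion [w, x, y, z].
In Python, from station import * gives the robot as it stands. The module is installed in compiled form; this text tells all that it offers.
- The arm moves only by the shell command python3 -m jog 'ROWS' [OPENING] [FORCE]. ROWS is JSON, a list of rows, each an object of numbers: "x", "y", "z": the shift along the tool's x, y, z in m; "ax", "ay", "az": the turn, a rotation vector about the tool's x, y, z in rad. In form: [{"x": .., "y": .., "z": .., "ax": .., "ay": .., "az": ..}, ...]. A call has 1 to 12 rows; each row is the pose to reach, as a shift and turn from the pose commanded when the call began, along the tool's axes at that moment; what a row does not reach only later rows make up. A row lasts 1/10 s, in which the tool goes at most 50 mm and 8.59 degrees, less where a joint would pass 70% of its speed; a pose out of reach is approached as far as the arm can. A call with a gripper value outside its range is refused whole. OPENING is the opening, from 0 (shut) to 1 (fully open), set as the call begins (- or left out, the last holds). The fingers move at their own pace and stop on an object; FORCE is the grip in N (left out, the last holds). Time passes only in rows, so rows that repeat a pose let the fingers close. It gives the time, the measured TCP pose, the force, the opening and the grip force at its end, in the units of the state.
- get_obs(): the state, without advancing time (a new reading comes with each control period).
- read_camera(name): name is "scene" or "side" or "wrist"; returns the picture (384x512x3 uint8, red, green, blue); there is no depth.
- camera_params(name): a dict with "K" (3x3 intrinsics, pixels), "origin" and "attitude" of the camera in the world. Camera axes: x right, y up, looking along -z (the intrinsics and any distortion apply to the point x, -y, -z); pixel columns grow to the right and rows downward; lengths in m; the calibration is good to about 2 mm. A picture is of the moment at which its call begins: read the wrist's pose just before it. camera_params takes no time and is no camera call; for the wrist camera it gives the pose at the moment of the call.
- hand_in(): hands the job in; it is judged then, once.
The state is a dict: "t": time; "q": joint angles; "joint_vel": joint speeds; "joint_torque": joint torques, N m; "eef_pos": TCP position; "tool_rot": TCP orientation; "contact_force": force on the tool from outside, world axes, zero at the start; "torque": the same for the moment, N m; "gripper_width": opening from 0.0 (shut) to 1.0 (fully open); "grasp_force": force on a finger pad.
Only numpy, scipy, OpenCV 4.12 (cv2) and the standard library are available. Lean on these libraries where they do the work, as an engineer would, in place of code of your own. Each camera call takes 0.05 s, during which the arm holds its last target. There are 200 camera calls.

## Working session

There is one attempt and no reset: what is moved stays moved. The work goes in short steps, Python scripts to look and compute and a shell command to move; the robot and the scene stay as the last step left them, time stands still between calls to the robot, and variables do not carry over. Pictures are saved under pics/ and viewed, at most 11 in all, crops included, and the job is handed in when it is done.

```bash
mkdir -p pics; cat > h.py <<'E'
from station import *
import numpy as np, cv2
from scipy.spatial.transform import Rotation as R
def rot(a):
    a=np.array(a,float)
    return a if a.shape==(3,3) else R.from_quat(a,scalar_first=True).as_matrix()
def ray(P,uv):
    d=np.linalg.inv(P['K'])@[uv[0],uv[1],1]; d=rot(P['attitude'])@(d*[1,-1,-1])
    return np.array(P['origin']),d
def onz(P,uv,z):
    o,d=ray(P,uv); return o+d*(z-o[2])/d[2]
def proj(P,X):
    c=rot(P['attitude']).T@(np.array(X)-P['origin']); p=np.array(P['K'])@(c*[1,-1,-1]); return p[:2]/p[2]
E
python3 - <<'E'
from h import *
for n in ['scene','side']:
    P=camera_params(n); print(n,P); im=read_camera(n)[:,:,::-1]; cv2.imwrite(f'pics/{n}0.png',im)
o=get_obs();print(o)
a=cv2.imread('pics/scene0.png');b=cv2.imread('pics/side0.png')
E
```

```text
scene {'K': array([[408.80559623,   0.        , 260.42141865],
       [  0.        , 408.80559623, 194.10795256],
       [  0.        ,   0.        ,   1.        ]]), 'origin': array([ 1.12174893, -0.00810148,  0.73129718]), 'attitude': array([0.62872605, 0.2258099 , 0.26241229, 0.69631403])}
side {'K': array([[426.94231186,   0.        , 254.29205224],
       [  0.        , 426.94231186, 196.58314215],
       [  0.        ,   0.        ,   1.        ]]), 'origin': array([0.54250351, 0.51358565, 0.72159683]), 'attitude': array([-0.02966776, -0.01226632,  0.35886743,  0.93283628])}
{'t': 0.1, 'q': array([-1.45007824,  0.47771403,  0.02235366,  1.55634065, -0.01150807,
        1.1092806 , -0.08309696]), 'joint_vel': array([ 0.00065481, -0.00104741,  0.0001062 , -0.00392162,  0.0014094 ,
        0.001062  ,  0.00019737]), 'joint_torque': array([ 3.85312771e-03, -5.97754562e+01,  1.61337130e+00, -2.81948036e+01,
        1.28383131e-02,  5.09466045e-03, -2.27526670e-05]), 'eef_pos': array([0.15300365, 0.65689435, 0.23043046]), 'tool_rot': array([-3.49215020e-05,  1.14154706e-01,  9.93462657e-01, -8.06424470e-04]), 'contact_force': array([-1.00561316, -0.21944193,  0.09273358]), 'torque': array([-0.00501616, -0.03731803, -0.06853825]), 'grasp_force': 0.0, 'gripper_width': 0.9963986829667915}
```

View pics/scene0.png

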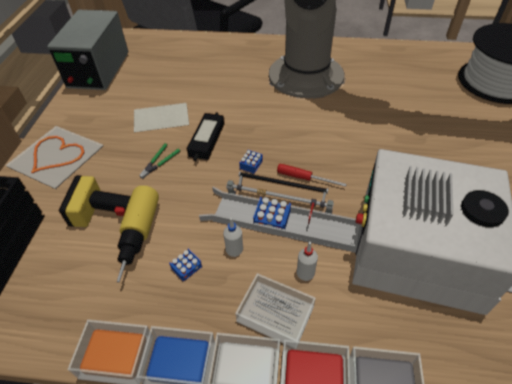

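View pics/side0.png

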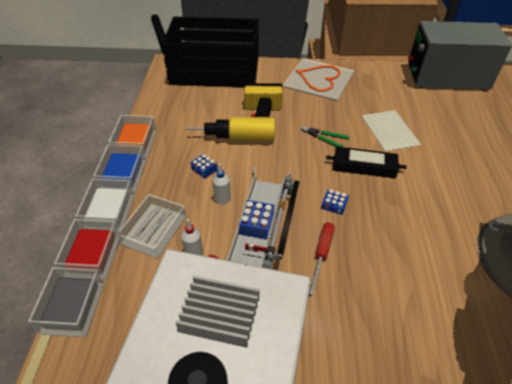

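The scene view shows the chute running left to right with its gate at about (310,215). The largest rack stands in the lane at about (271,212), and the bar is on the robot's side. The smaller racks at (251,160) and (186,264) are decoys. I'll measure the chute's features on enlarged crops.

```bash
python3 - <<'E'
from h import *
a=cv2.imread('pics/scene0.png')[165:265,195:375]; b=cv2.imread('pics/side0.png')[165:275,215:315]
a=cv2.resize(a,None,fx=4.4,fy=4.4,interpolation=2); b=cv2.resize(b,None,fx=5.4,fy=5.4,interpolation=2)
cv2.imwrite('pics/sc1.png',a);cv2.imwrite('pics/si1.png',b)
E
```

```text
(no output)
```

View pics/sc1.png

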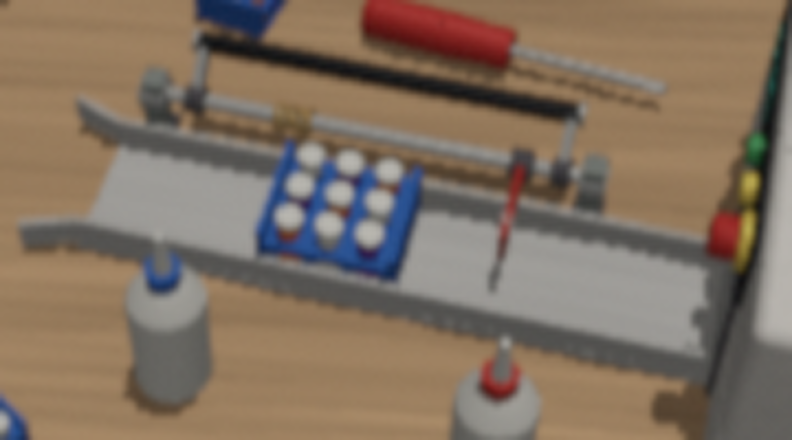

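View pics/si1.png

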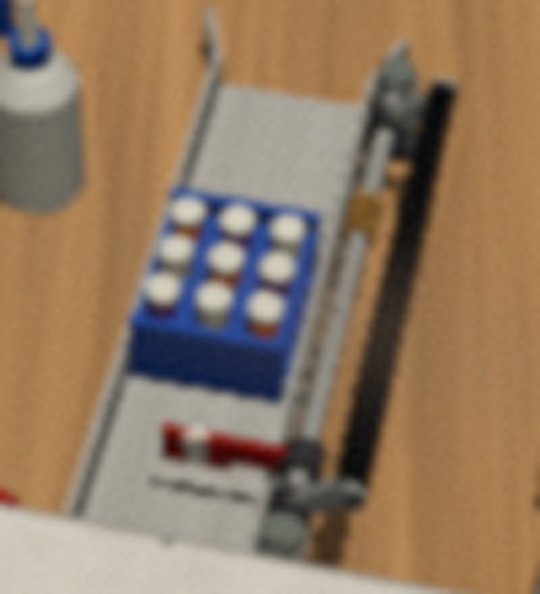

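The crops show bar ends at crop pixels (200,40) and (582,112) in the scene view, and (442,88) and (352,485) in the side view. The rack's white cap tops and the red leaf are also visible. Next I'll compute the chute frame.

```bash
cat > m.py <<'E'
from h import *
S=camera_params('scene');D=camera_params('side')
s=lambda u,v:(195+(u+.5)/4.4-.5,165+(v+.5)/4.4-.5); d=lambda u,v:(215+(u+.5)/5.4-.5,165+(v+.5)/5.4-.5)
def tri(a,b):
    A=[];B=[]
    for P,uv in((S,a),(D,b)):
        o,r=ray(P,uv);r/=np.linalg.norm(r);M=np.eye(3)-np.outer(r,r);A.append(M);B.append(M@o)
    return np.linalg.lstsq(np.vstack(A),np.hstack(B),rcond=None)[0]
E
python3 - <<'E'
from m import *
np.set_printoptions(precision=4,suppress=True)
r=tri(s(200,40),d(442,88));f=tri(s(582,112),d(352,488))
print('bar tri',r,f,np.linalg.norm(f-r))
for n,P,a,b in(('S',S,s(200,40),s(582,112)),('D',D,d(442,88),d(352,488))):
    A=onz(P,a,.057);B=onz(P,b,.057);print(n,A,B,np.linalg.norm(B-A))
A=(onz(S,s(200,40),.057)+onz(D,d(442,88),.057))/2;B=(onz(S,s(582,112),.057)+onz(D,d(352,488),.057))/2
ex=(B-A)/np.linalg.norm(B-A);ey=np.array([-ex[1],ex[0],0]);O=(A+B)/2+.0755*ex-.067*ey;O[2]=0
print('O',O,'ex',ex,'yaw',np.degrees(np.arctan2(ex[1],ex[0])))
c=lambda X:np.array([(X-O)@ex,(X-O)@ey,X[2]])*1000
print('leaf end',c(tri(s(492,285),d(168,440))))
# cap tops z=44: 9 discs
print('mid cap S',c(onz(S,s(340,190),.044)),'D',c(onz(D,d(227,258),.044)))
print('rear plate top corners S',c(onz(S,s(288,143),.038)),c(onz(S,s(262,232),.038)),'D',c(onz(D,d(178,188),.038)),c(onz(D,d(318,212),.038)))
for n,p,q in(('b',s(162,258),d(30,42)),('a',s(502,375),None)):
    print('collar',n,c(onz(S,p,.085)), None if q is None else c(tri(p,q)))
p=get_obs()['eef_pos'];print('tcp',c(p))
E
```

```text
bar tri [ 0.4946 -0.1334  0.0591] [0.5261 0.0615 0.0598] 0.19742946799261363
S [ 0.494  -0.1329  0.057 ] [0.525  0.0627 0.057 ] 0.19802757382092198
D [ 0.4938 -0.1369  0.057 ] [0.5252 0.0582 0.057 ] 0.1975866063459189
O [0.5876 0.0268 0.    ] ex [0.1577 0.9875 0.    ] yaw 80.92686548894181
leaf end [ -5.8241 -11.0099  15.1785]
mid cap S [-80.8016  -0.5008  44.    ] D [-81.1601  -0.4286  44.    ]
rear plate top corners S [-114.7165   26.9242   38.    ] [-112.0752  -30.4899   38.    ] D [-117.1899  -28.3654   38.    ] [-116.965    28.3006   38.    ]
collar b [-140.332  -89.778   85.   ] [-138.8683  -91.6642   86.2091]
collar a [  17.7043 -111.9524   85.    ] None
tcp [553.7023 528.4886 230.4305]
```

The geometry checks out: the bar measures about 198 mm, against 203 nominal for its full ends. The rack centre is at x = -81 mm in the chute frame, and the bottles are clear of the path. Next I'll work out the approach pose.

```bash
cat >> h.py <<'E'
np.set_printoptions(precision=4,suppress=True)
O=np.array([.5876,.0268,0]);ex=np.array([.1577,.9875,0]);ey=np.array([-.9875,.1577,0])
def W(x,y,z): return O+ex*x/1e3+ey*y/1e3+np.array([0,0,z/1e3])
def C(X): return np.array([(X-O)@ex,(X-O)@ey,X[2]])*1e3
def turns(sg=1):
    o=get_obs();T=rot(o['tool_rot']);G=np.array([sg*np.cross(ey,[0,0,-1]),sg*ey,[0,0,-1]]).T
    return o,T,R.from_matrix(T.T@G).as_rotvec()
def st():
    o=get_obs();T=rot(o['tool_rot']);print('t',o['t'],'tcp chute',C(o['eef_pos']),'F chute',o['contact_force']@ex,o['contact_force']@ey,o['contact_force'][2],'w',o['gripper_width'],'q',o['q'])
    print('tool axes in chute: x',T[:,0]@ex,T[:,0]@ey,'y',T[:,1]@ex,T[:,1]@ey,'z',T[:,2])
E
python3 - <<'E'
from h import *
for sg in(1,-1):
    o,T,rv=turns(sg);print(sg,rv,np.degrees(rv))
for X in([.30,.50,.28],[.42,.25,.28],W(-142,31.5,200)): print(X,T.T@(np.array(X)-o['eef_pos']))
st()
E
```

```text
1 [-0.0013 -0.0012 -1.6412] [ -0.076   -0.0707 -94.0364]
-1 [-0.0012  0.0013  1.5003] [-0.0693  0.0745 85.9635]
[0.3, 0.5, 0.28] [-0.1788 -0.1195 -0.0494]
[0.42, 0.25, 0.28] [-0.3523 -0.3358 -0.049 ]
[ 0.5341 -0.1085  0.2   ] [-0.5448 -0.6589  0.0316]
t 0.1 tcp chute [553.6823 528.5298 230.4305] F chute -0.3752841013513551 0.9584370016153353 0.09273358291366113 w 0.9963986829667915 q [-1.4501  0.4777  0.0224  1.5563 -0.0115  1.1093 -0.0831]
tool axes in chute: x 0.0703917915113706 0.9975322162842649 y 0.9975309165456497 -0.0703918849996619 z [-0.0003 -0.0016 -1.    ]
```

```bash
python3 -m jog '[{"x":-0.036,"y":-0.024,"z":-0.01,"az":0.08},{"x":-0.072,"y":-0.048,"z":-0.02,"az":0.16},{"x":-0.108,"y":-0.072,"z":-0.03,"az":0.24},{"x":-0.144,"y":-0.096,"z":-0.04,"az":0.32},{"x":-0.18,"y":-0.12,"z":-0.05,"az":0.4},{"x":-0.209,"y":-0.156,"z":-0.05,"az":0.475},{"x":-0.238,"y":-0.192,"z":-0.05,"az":0.55},{"x":-0.266,"y":-0.228,"z":-0.05,"az":0.625},{"x":-0.295,"y":-0.264,"z":-0.05,"az":0.7},{"x":-0.324,"y":-0.3,"z":-0.05,"az":0.775},{"x":-0.352,"y":-0.336,"z":-0.05,"az":0.85},{"x":-0.352,"y":-0.336,"z":-0.05,"az":0.85}]' 0.8
python3 - <<'E'
from h import *
o,T,rv=turns(-1);print(rv);print(T.T@(W(-142,31.5,200)-o['eef_pos']));st()
E
```

```text
[-0.0012  0.0013  1.5003]
[-0.5448 -0.6589  0.0316]
t 0.1 tcp chute [553.6823 528.5298 230.4305] F chute -0.3752841013513551 0.9584370016153353 0.09273358291366113 w 0.9963986829667915 q [-1.4501  0.4777  0.0224  1.5563 -0.0115  1.1093 -0.0831]
tool axes in chute: x 0.0703917915113706 0.9975322162842649 y 0.9975309165456497 -0.0703918849996619 z [-0.0003 -0.0016 -1.    ]validation failed for argument at $[0]...
```

The call was refused, probably because every key must be present in each row.

```bash
python3 -m jog '[{"x":-0.036,"y":-0.024,"z":-0.01,"ax":0,"ay":0,"az":0.08},{"x":-0.072,"y":-0.048,"z":-0.02,"ax":0,"ay":0,"az":0.16},{"x":-0.108,"y":-0.072,"z":-0.03,"ax":0,"ay":0,"az":0.24},{"x":-0.144,"y":-0.096,"z":-0.04,"ax":0,"ay":0,"az":0.32},{"x":-0.18,"y":-0.12,"z":-0.05,"ax":0,"ay":0,"az":0.4},{"x":-0.209,"y":-0.156,"z":-0.05,"ax":0,"ay":0,"az":0.475},{"x":-0.238,"y":-0.192,"z":-0.05,"ax":0,"ay":0,"az":0.55},{"x":-0.266,"y":-0.228,"z":-0.05,"ax":0,"ay":0,"az":0.625},{"x":-0.295,"y":-0.264,"z":-0.05,"ax":0,"ay":0,"az":0.7},{"x":-0.324,"y":-0.3,"z":-0.05,"ax":0,"ay":0,"az":0.775},{"x":-0.352,"y":-0.336,"z":-0.05,"ax":0,"ay":0,"az":0.85},{"x":-0.352,"y":-0.336,"z":-0.05,"ax":0,"ay":0,"az":0.85}]' 0.8
python3 - <<'E'
from h import *
o,T,rv=turns(-1);print(rv);print(T.T@(W(-142,31.5,200)-o['eef_pos']));st()
E
```

```text
t: 1.3
eef_pos: [0.4222, 0.2436, 0.2813]
tool_rot: [0.001, 0.519, 0.855, -0.001]
contact_force: [-0.2, 0.4, -0.2]
gripper_width: 0.801
grasp_force: 0.0
[0.0002 0.0018 0.6383]
[-0.3638 -0.0633  0.082 ]
t 1.3 tcp chute [188.0509 197.5164 281.3398] F chute 0.3553558370271269 0.3079256231915575 -0.2494788753042823 w 0.8009326500162413 q [-0.9983  0.1099  0.3791  1.9499 -0.0439  1.0906 -0.121 ]
tool axes in chute: x 0.8031127377010656 0.5958459594228499 y 0.5958463083322396 -0.8031142998746134 z [ 0.0005 -0.0017 -1.    ]
```

```bash
python3 -m jog '[{"x":-0.04,"y":-0.007,"z":0.0,"ax":0,"ay":0,"az":0.07},{"x":-0.08,"y":-0.014,"z":0.0,"ax":0,"ay":0,"az":0.14},{"x":-0.12,"y":-0.021,"z":0.0,"ax":0,"ay":0,"az":0.21},{"x":-0.16,"y":-0.028,"z":0.01,"ax":0,"ay":0,"az":0.28},{"x":-0.2,"y":-0.035,"z":0.02,"ax":0,"ay":0,"az":0.35},{"x":-0.24,"y":-0.042,"z":0.04,"ax":0,"ay":0,"az":0.42},{"x":-0.28,"y":-0.049,"z":0.05,"ax":0,"ay":0,"az":0.49},{"x":-0.32,"y":-0.056,"z":0.06,"ax":0,"ay":0,"az":0.56},{"x":-0.35,"y":-0.061,"z":0.07,"ax":0,"ay":0,"az":0.64},{"x":-0.364,"y":-0.063,"z":0.082,"ax":0,"ay":0.002,"az":0.638},{"x":-0.364,"y":-0.063,"z":0.082,"ax":0,"ay":0.002,"az":0.638},{"x":-0.364,"y":-0.063,"z":0.082,"ax":0,"ay":0.002,"az":0.638}]'
python3 - <<'E'
from h import *
o,T,rv=turns(-1);print(rv);print(T.T@(W(-142,31.5,200)-o['eef_pos']));st()
im=read_camera('wrist')[:,:,::-1];cv2.imwrite('pics/w1.png',im)
P=camera_params('wrist');print(P);np.save('w1.npy',P,allow_pickle=True)
E
```

```text
t: 2.5
eef_pos: [0.5358, -0.0995, 0.199]
tool_rot: [-0.001, 0.757, 0.654, 0.0]
contact_force: [0.3, 0.4, -0.0]
gripper_width: 0.798
grasp_force: 0.0
[-0.002  -0.0019  0.0127]
[-0.0091 -0.0004 -0.0011]
t 2.5 tcp chute [-132.9128   31.2143  198.9662] F chute 0.4675355815596732 -0.2674688915625045 -0.03832035727896188 w 0.7982393225685457 q [-0.4648  0.3507  0.6713  1.9345 -0.2686  0.9477  0.1902]
tool axes in chute: x 0.9999304707356923 0.012684146100946841 y 0.012687937762676849 -0.9999303346113309 z [-0.0017  0.0022 -1.    ]
{'K': array([[295.5255,   0.    , 256.2261],
       [  0.    , 295.5255, 190.6514],
       [  0.    ,   0.    ,   1.    ]]), 'origin': array([ 0.5469, -0.0201,  0.342 ]), 'attitude': array([ 0.9851, -0.1558,  0.0119, -0.0712])}
```

View pics/w1.png

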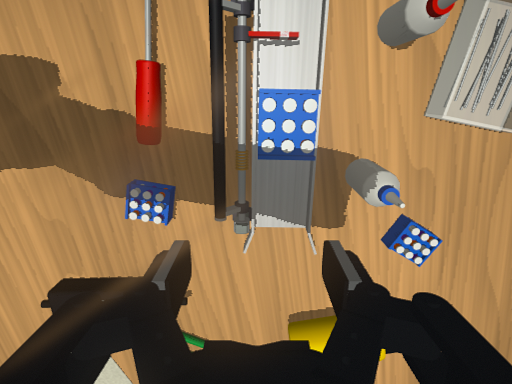

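The wrist view shows the bar's rear end at about (221,218), the leaf end at (298,36) and the rack's rear edge at row ~158. The fingers are at the bottom, and the camera sits ahead of the tool. Checking the positions from this closer view:

```bash
python3 - <<'E'
from h import *
P=np.load('w1.npy',allow_pickle=True).item()
im=cv2.imread('pics/w1.png');h=cv2.cvtColor(im,cv2.COLOR_BGR2HSV)
b=cv2.inRange(h,(105,120,40),(125,255,255));b[:, :250]=0;b[:,325:]=0;b[170:]=0
ys,xs=np.where(b>0);print('blue',xs.min(),xs.max(),ys.min(),ys.max())
for v in(100,120,140,156): r=np.where(b[v]>0)[0];print(v,r.min(),r.max(),C(onz(P,(r.min()-.5,v),.038)),C(onz(P,(r.max()+.5,v),.038)))
print('rear',C(onz(P,(288,ys.max()+.5),.038)),'front',C(onz(P,(288,ys.min()-.5),.038)))
g=im.max(2)
for v in(40,80,120,160,200):
    r=[u for u in range(205,235) if g[v,u]<45];print('bar',v,r[0],r[-1],C(onz(P,((r[0]+r[-1])/2,v),.057)))
print('bar end',C(onz(P,(221,219),.057)),'leaf end',C(onz(P,(298,36),.034)))
print('cam chute',C(P['origin']))
E
```

```text
blue 258 320 89 159
100 259 317 [-57.5676  30.8228  38.    ] [-56.7676 -27.1942  38.    ]
120 259 316 [-76.7594  30.5129  38.    ] [-75.9524 -27.6828  38.    ]
140 258 314 [-96.7638  31.2147  38.    ] [-95.9495 -27.1677  38.    ]
156 258 313 [-113.3652   30.964    38.    ] [-112.5477  -27.3647   38.    ]
rear [-116.6245   -0.9817   38.    ] front [-46.4812   2.3128  38.    ]
bar 40 210 222 [-7.8561 68.7294 57.    ]Traceback (most recent call last):
  File "<stdin>", line 10, in <module>
IndexError: list index out of range
```

```bash
python3 -m jog '[{"x":-0.009,"y":-0.0015,"z":0.02,"ax":-0.002,"ay":-0.002,"az":0.0127},{"x":-0.009,"y":-0.0015,"z":0.06,"ax":-0.002,"ay":-0.002,"az":0.0127},{"x":-0.009,"y":-0.0015,"z":0.1,"ax":-0.002,"ay":-0.002,"az":0.0127},{"x":-0.009,"y":-0.0015,"z":0.124,"ax":-0.002,"ay":-0.002,"az":0.0127},{"x":-0.009,"y":-0.0015,"z":0.124,"ax":-0.002,"ay":-0.002,"az":0.0127},{"x":-0.009,"y":-0.0015,"z":0.124,"ax":-0.002,"ay":-0.002,"az":0.0127}]'
python3 - <<'E'
from h import *
o,T,rv=turns(-1);print(rv);st()
im=read_camera('side')[:,:,::-1];cv2.imwrite('pics/s2.png',cv2.resize(im[120:300,190:370],None,fx=3.3,fy=3.3,interpolation=2))
E
```

```text
t: 3.15
eef_pos: [0.5338, -0.1078, 0.0762]
tool_rot: [0.001, 0.76, 0.649, 0.001]
contact_force: [0.2, 0.1, 0.7]
gripper_width: 0.797
grasp_force: 0.0
[ 0.0019 -0.0004  0.0011]
t 3.15 tcp chute [-141.3518   31.873    76.1743] F chute 0.1390934143465719 -0.20117859556610687 0.6619380853169029 w 0.7966721122077896 q [-0.3481  0.5282  0.5608  2.0249 -0.4286  0.7021  0.3269]
tool axes in chute: x 1.0000120711689058 0.0011249946497911556 y 0.001124302474862393 -1.0000103320040725 z [ 0.0019  0.0001 -1.    ]
```

View pics/s2.png

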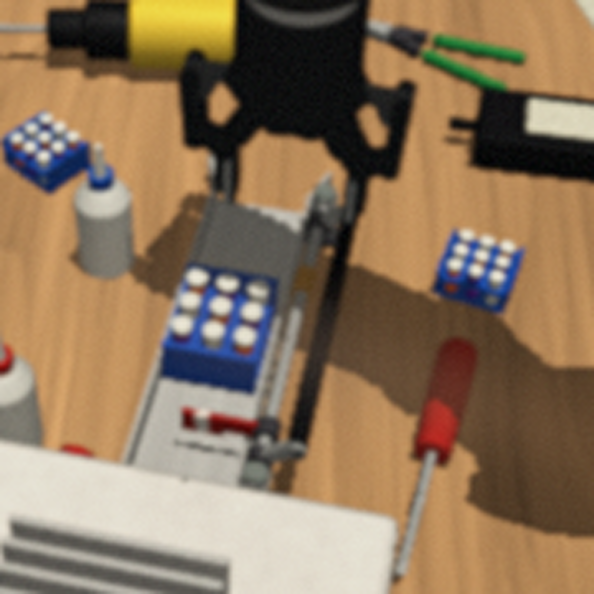

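The side view shows the right finger tip above the bar at crop (350,205). The left finger tip at crop (225,195) is over the lane, behind the rack. I'll lower slowly to feel the bar.

```bash
python3 - <<'E'
from h import *
P=camera_params('side')
for u,v in((225,195),(352,205)): print(C(onz(P,(190+u/3.3,120+v/3.3),.083)))
E
for i in 1; do python3 -m jog '[{"x":0,"y":-0.0005,"z":0.005,"ax":0.002,"ay":0,"az":0},{"x":0,"y":-0.0005,"z":0.01,"ax":0.002,"ay":0,"az":0},{"x":0,"y":-0.0005,"z":0.014,"ax":0.002,"ay":0,"az":0},{"x":0,"y":-0.0005,"z":0.014,"ax":0.002,"ay":0,"az":0}]'; done
python3 -m jog '[{"x":0,"y":0,"z":0.004,"ax":0,"ay":0,"az":0},{"x":0,"y":0,"z":0.004,"ax":0,"ay":0,"az":0}]'
python3 -m jog '[{"x":0,"y":0,"z":0.004,"ax":0,"ay":0,"az":0},{"x":0,"y":0,"z":0.004,"ax":0,"ay":0,"az":0}]'
python3 -m jog '[{"x":0,"y":0,"z":0.004,"ax":0,"ay":0,"az":0},{"x":0,"y":0,"z":0.004,"ax":0,"ay":0,"az":0}]'
```

```text
[-138.6217   -9.9434   83.    ]
[-147.5486   69.9994   83.    ]
t: 3.6
eef_pos: [0.5325, -0.1085, 0.0609]
tool_rot: [-0.0, 0.761, 0.649, -0.0]
contact_force: [0.5, -0.8, 0.9]
gripper_width: 0.799
grasp_force: 0.0
t: 3.8
eef_pos: [0.5325, -0.1086, 0.0569]
tool_rot: [-0.0, 0.761, 0.649, -0.0]
contact_force: [-0.7, 0.3, -0.3]
gripper_width: 0.799
grasp_force: 0.0
t: 4.0
eef_pos: [0.53, -0.1083, 0.0527]
tool_rot: [-0.003, 0.761, 0.649, -0.002]
contact_force: [-6.6, 0.5, 8.4]
gripper_width: 0.802
grasp_force: 4.1
t: 4.2
eef_pos: [0.5312, -0.1085, 0.0488]
tool_rot: [-0.001, 0.761, 0.649, -0.001]
contact_force: [-3.3, 0.6, 5.2]
gripper_width: 0.803
grasp_force: 2.0
```

```bash
python3 -m jog '[{"x":0,"y":0,"z":0.004,"ax":0,"ay":0,"az":0},{"x":0,"y":0,"z":0.008,"ax":0,"ay":0,"az":0},{"x":0,"y":0,"z":0.012,"ax":0,"ay":0,"az":0},{"x":0,"y":0,"z":0.016,"ax":0,"ay":0,"az":0},{"x":0,"y":0,"z":0.02,"ax":0,"ay":0,"az":0},{"x":0,"y":0,"z":0.023,"ax":0,"ay":0,"az":0},{"x":0,"y":0,"z":0.025,"ax":0,"ay":0,"az":0},{"x":0,"y":0,"z":0.025,"ax":0,"ay":0,"az":0}]'
python3 - <<'E'
from h import *
st()
im=read_camera('side')[:,:,::-1];a=cv2.resize(im[150:280,215:335],None,fx=4.5,fy=4.5,interpolation=2)[:,:400]
im=read_camera('scene')[:,:,::-1];b=cv2.resize(im[165:255,195:295+30],None,fx=3,fy=3,interpolation=2)
cv2.imwrite('pics/p3.png',np.hstack([a,cv2.copyMakeBorder(b,0,a.shape[0]-b.shape[0],0,0,0)]))
E
```

```text
t: 5.0
eef_pos: [0.5338, -0.1088, 0.0244]
tool_rot: [0.001, 0.761, 0.649, 0.0]
contact_force: [3.4, -1.0, 3.9]
gripper_width: 0.798
grasp_force: 2.6
t 5.0 tcp chute [-142.4037   31.6977   24.4138] F chute -0.4208453592346161 -3.513794343970938 3.8513476164112417 w 0.7980912699098409 q [-0.2918  0.6103  0.4922  2.0408 -0.4951  0.6056  0.381 ]
tool axes in chute: x 1.0000126524456656 -0.00034517933738850703 y -0.00034475456166174756 -1.0000119323137306 z [ 0.0012 -0.0005 -1.    ]
```

View pics/p3.png

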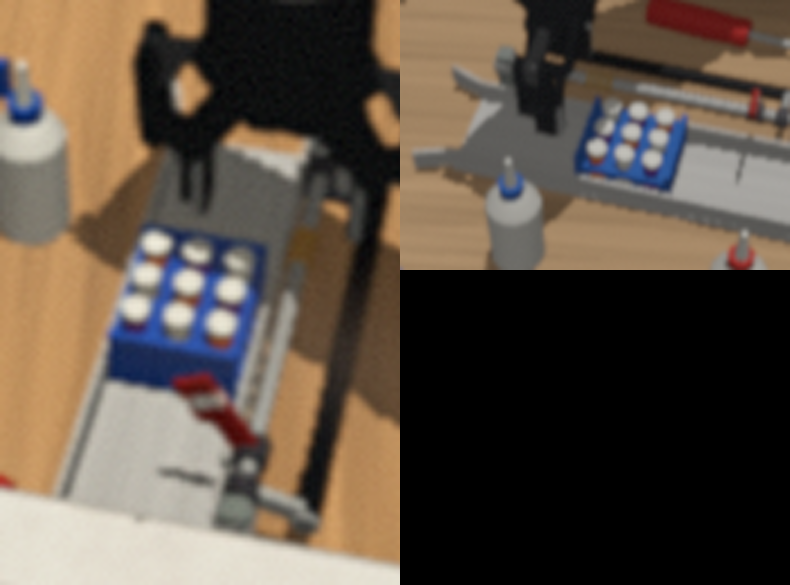

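The leaf is up in both views, with its end at side-crop pixel (180,380). I'll compute the gate angle from the leaf end.

```bash
python3 - <<'E'
from h import *
for n,uv in(('side',(215+183/4.5,150+378/4.5)),('scene',(195+(755-400)/3,165+88/3))):
    P=camera_params(n);o,d=ray(P,uv);t=((O-o)@ex)/(d@ex);X=C(o+t*d);print(n,X,np.arctan2(X[2]-36,46-X[1]))
E
```

```text
side [ 0.     15.7216 79.5335] 0.9630840090866014
scene [-0.     39.4386 66.9717] 1.362030904894535
```

```bash
python3 -m jog '[{"x":0,"y":0,"z":0.002,"ax":0,"ay":0,"az":0},{"x":0,"y":0,"z":0.004,"ax":0,"ay":0,"az":0},{"x":0.008,"y":0,"z":0.004,"ax":0,"ay":0,"az":0},{"x":0.013,"y":0,"z":0.004,"ax":0,"ay":0,"az":0},{"x":0.018,"y":0,"z":0.004,"ax":0,"ay":0,"az":0},{"x":0.023,"y":0,"z":0.004,"ax":0,"ay":0,"az":0},{"x":0.029,"y":0,"z":0.004,"ax":0,"ay":0,"az":0},{"x":0.035,"y":0,"z":0.004,"ax":0,"ay":0,"az":0},{"x":0.035,"y":0,"z":0.004,"ax":0,"ay":0,"az":0}]'
python3 - <<'E'
from h import *
st()
im=read_camera('side')[:,:,::-1];a=cv2.resize(im[170:280,215:335],None,fx=5,fy=5,interpolation=2)
cv2.imwrite('pics/p4.png',a)
E
```

```text
t: 6.0
eef_pos: [0.5369, -0.0747, 0.02]
tool_rot: [-0.001, 0.761, 0.649, -0.001]
contact_force: [0.7, -2.3, 4.4]
gripper_width: 0.799
grasp_force: 2.5
t 6.0 tcp chute [-108.2019   34.0561   19.9833] F chute -2.147754371869141 -1.0435631551256708 4.390873953547184 w 0.7985174764028559 q [-0.3553  0.6171  0.4917  2.0454 -0.5029  0.6002  0.3244]
tool axes in chute: x 1.0000117001474604 -0.0007167110355745798 y -0.0007201931502069658 -1.0000087772906148 z [-0.0029 -0.0008 -1.    ]
```

View pics/p4.png

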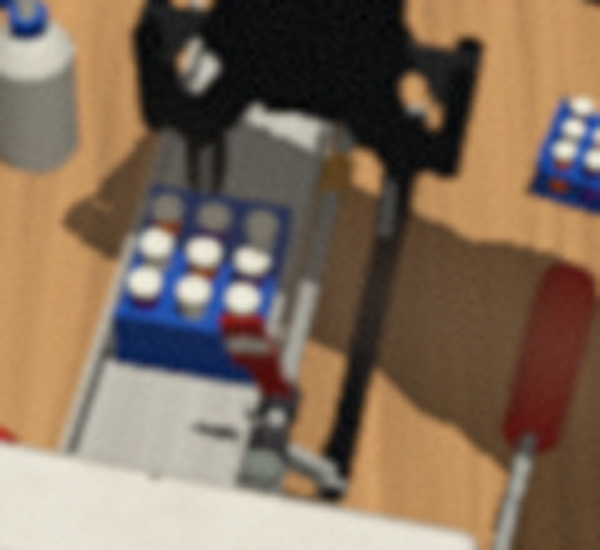

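The leaf stands higher, with its end at crop (240,322), and the left finger is against the rack's rear plate. I'll check the numbers before passing the gate.

```bash
python3 - <<'E'
from h import *
P=camera_params('side')
for uv in((222,325),(262,318)):
    o,d=ray(P,(215+uv[0]/5,170+uv[1]/5));t=((O-o)@ex)/(d@ex);X=C(o+t*d);print(X,np.arctan2(X[2]-36,46-X[1]))
q=lambda u,v,z:C(onz(P,(215+u/5,170+v/5),z))
print('mid cap',q(204,250,.044),'rear top',q(155,187,.038),q(292,208,.038),'front top L',q(118,312,.038))
print('wrist cam',C(camera_params('wrist')['origin']))
E
```

```text
[-0.     22.9038 78.5187] 1.0731881194485433
[ 0.     38.0394 87.2444] 1.4166821910538894
mid cap [-61.0278   2.3565  44.    ] rear top [-94.5239 -26.3173  38.    ] [-95.8434  32.2807  38.    ] front top L [-27.0301 -25.3797  38.    ]
wrist cam [-28.0916  34.3635 162.38  ]
```

The gate is at about 1.27 rad, the rack centre is at -61 mm, and the rack sits 47 mm ahead of the TCP. I'll push on under the gate.

```bash
python3 -m jog '[{"x":0.007,"y":0.001,"z":0,"ax":0,"ay":0,"az":0},{"x":0.015,"y":0.002,"z":0,"ax":0,"ay":0,"az":0},{"x":0.023,"y":0.002,"z":0,"ax":0,"ay":0,"az":0},{"x":0.031,"y":0.002,"z":0,"ax":0,"ay":0,"az":0},{"x":0.039,"y":0.002,"z":0,"ax":0,"ay":0,"az":0},{"x":0.047,"y":0.002,"z":0,"ax":0,"ay":0,"az":0},{"x":0.055,"y":0.002,"z":0,"ax":0,"ay":0,"az":0},{"x":0.062,"y":0.002,"z":0,"ax":0,"ay":0,"az":0},{"x":0.067,"y":0.002,"z":0,"ax":0,"ay":0,"az":0},{"x":0.070,"y":0.002,"z":0,"ax":0,"ay":0,"az":0},{"x":0.070,"y":0.002,"z":0,"ax":0,"ay":0,"az":0}]'
python3 - <<'E'
from h import *
st()
im=read_camera('side')[:,:,::-1];a=cv2.resize(im[170:280,215:335],None,fx=5,fy=5,interpolation=2)
cv2.imwrite('pics/p5.png',a)
E
```

```text
t: 7.15
eef_pos: [0.553, -0.0045, 0.0208]
tool_rot: [0.001, 0.761, 0.649, 0.001]
contact_force: [3.0, -3.3, 4.5]
gripper_width: 0.802
grasp_force: 3.0
t 7.15 tcp chute [-36.3861  29.2112  20.7961] F chute -2.7948857223365504 -3.523054044748907 4.491905101589546 w 0.8018992056936872 q [-0.4858  0.6282  0.4993  2.0236 -0.5119  0.6108  0.2027]
tool axes in chute: x 1.0000126044845898 0.000573827909950253 y 0.0005737324632948682 -1.0000098409459366 z [ 0.0023 -0.0003 -1.    ]
```

View pics/p5.png

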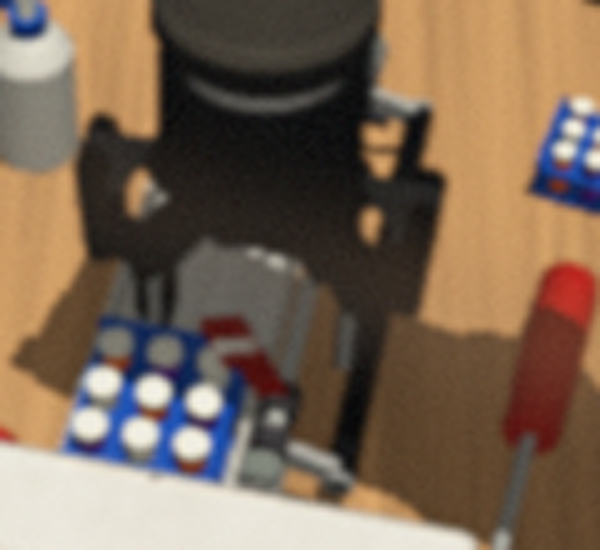

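The rack is passing under the raised leaf at crop (235,345), with the finger still behind it. I'll finish the push slowly.

```bash
python3 -m jog '[{"x":0.006,"y":-0.001,"z":0,"ax":0,"ay":0,"az":0},{"x":0.012,"y":-0.001,"z":0,"ax":0,"ay":0,"az":0},{"x":0.018,"y":-0.001,"z":0,"ax":0,"ay":0,"az":0},{"x":0.023,"y":-0.001,"z":0,"ax":0,"ay":0,"az":0},{"x":0.028,"y":-0.001,"z":0,"ax":0,"ay":0,"az":0},{"x":0.032,"y":-0.001,"z":0,"ax":0,"ay":0,"az":0},{"x":0.035,"y":-0.001,"z":0,"ax":0,"ay":0,"az":0},{"x":0.036,"y":-0.001,"z":0,"ax":0,"ay":0,"az":0},{"x":0.036,"y":-0.001,"z":0,"ax":0,"ay":0,"az":0}]'
python3 - <<'E'
from h import *
st()
im=read_camera('side')[:,:,::-1];a=cv2.resize(im[170:280,215:335],None,fx=3.3,fy=3.3,interpolation=2)
im=read_camera('scene')[:,:,::-1];b=cv2.resize(im[170:270,260:370],None,fx=3.63,fy=3.63,interpolation=2)
cv2.imwrite('pics/p6.png',np.hstack([a,b]))
P=camera_params('side');Q=camera_params('scene')
E
```

```text
t: 8.1
eef_pos: [0.5584, 0.0295, 0.0211]
tool_rot: [0.002, 0.761, 0.649, 0.001]
contact_force: [5.0, -7.0, 4.7]
gripper_width: 0.804
grasp_force: 5.1
t 8.1 tcp chute [-1.9318 29.2824 21.1061] F chute -6.149288629511432 -6.000938567528697 4.6666905619713805 w 0.8042425942861822 q [-0.5496  0.6357  0.5055  2.0105 -0.5148  0.6178  0.1412]
tool axes in chute: x 1.0000117274821125 -0.0007265664948524486 y -0.0007211833899119502 -1.0000032254073117 z [ 0.0041 -0.0019 -1.    ]
```

View pics/p6.png

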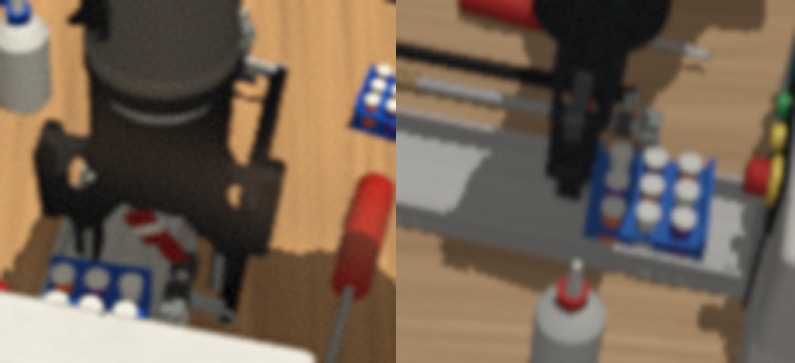

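The rack is in the bay, with the mid cap at scene crop (652,185). I'll compute its position.

```bash
python3 - <<'E'
from h import *
Q=camera_params('scene');q=lambda u,v,z:C(onz(Q,(260+(u-396)/3.63,170+v/3.63),z))
print('mid',q(652,185,.044),'rearmid',q(616,182,.044),'frontmid',q(688,188,.044),'rear top',q(602,145,.038),q(586,232,.038),'front',q(716,158,.038),q(706,255,.038))
E
```

```text
mid [46.2021 -3.8348 44.    ] rearmid [25.8577 -6.9022 44.    ] frontmid [66.4614 -0.7803 44.    ] rear top [12.9627 22.6759 38.    ] [ 15.2811 -41.4723  38.    ] front [79.4087 29.8565 38.    ] [ 82.8222 -39.9649  38.    ]
```

```bash
python3 -m jog '[{"x":-0.005,"y":-0.001,"z":0,"ax":0,"ay":0,"az":0},{"x":-0.013,"y":-0.001,"z":0,"ax":0,"ay":0,"az":0},{"x":-0.022,"y":-0.001,"z":0,"ax":0,"ay":0,"az":0},{"x":-0.032,"y":-0.001,"z":0,"ax":0,"ay":0,"az":0},{"x":-0.042,"y":-0.001,"z":0,"ax":0,"ay":0,"az":0},{"x":-0.052,"y":-0.001,"z":0,"ax":0,"ay":0,"az":0},{"x":-0.06,"y":-0.001,"z":0,"ax":0,"ay":0,"az":0},{"x":-0.06,"y":-0.001,"z":0,"ax":0,"ay":0,"az":0}]'
python3 -m jog '[{"x":0,"y":0,"z":-0.004,"ax":0,"ay":0,"az":0},{"x":0,"y":0,"z":-0.008,"ax":0,"ay":0,"az":0},{"x":0,"y":0,"z":-0.012,"ax":0,"ay":0,"az":0},{"x":0,"y":0,"z":-0.016,"ax":0,"ay":0,"az":0},{"x":0,"y":0,"z":-0.02,"ax":0,"ay":0,"az":0},{"x":0,"y":0,"z":-0.024,"ax":0,"ay":0,"az":0},{"x":0,"y":0,"z":-0.028,"ax":0,"ay":0,"az":0},{"x":0,"y":0,"z":-0.032,"ax":0,"ay":0,"az":0},{"x":0,"y":0,"z":-0.036,"ax":0,"ay":0,"az":0},{"x":0,"y":0,"z":-0.042,"ax":0,"ay":0,"az":0},{"x":0,"y":0,"z":-0.055,"ax":0,"ay":0,"az":0},{"x":0,"y":0,"z":-0.075,"ax":0,"ay":0,"az":0}]'
python3 -m jog '[{"x":-0.02,"y":0,"z":-0.03,"ax":0,"ay":0,"az":0},{"x":-0.04,"y":0,"z":-0.07,"ax":0,"ay":0,"az":0},{"x":-0.06,"y":0,"z":-0.1,"ax":0,"ay":0,"az":0},{"x":-0.06,"y":0,"z":-0.1,"ax":0,"ay":0,"az":0},{"x":-0.06,"y":0,"z":-0.1,"ax":0,"ay":0,"az":0}]'
python3 - <<'E'
from h import *
st()
im=read_camera('side')[:,:,::-1];a=cv2.resize(im[170:280,215:335],None,fx=3.3,fy=3.3,interpolation=2)
im=read_camera('scene')[:,:,::-1];b=cv2.resize(im[170:270,260:370],None,fx=3.63,fy=3.63,interpolation=2)
cv2.imwrite('pics/p7.png',np.hstack([a,b]))
E
```

```text
t: 9.0
eef_pos: [0.5491, -0.0263, 0.0214]
tool_rot: [0.001, 0.761, 0.649, 0.003]
contact_force: [5.2, 0.3, 4.2]
gripper_width: 0.796
grasp_force: 4.8
t: 10.2
eef_pos: [0.5444, -0.0285, 0.0954]
tool_rot: [-0.001, 0.761, 0.649, -0.001]
contact_force: [0.5, -0.4, -0.3]
gripper_width: 0.795
grasp_force: 0.0
t: 10.7
eef_pos: [0.5361, -0.0879, 0.1961]
tool_rot: [-0.0, 0.761, 0.648, 0.001]
contact_force: [0.4, 0.5, -0.6]
gripper_width: 0.8
grasp_force: 0.0
t 10.7 tcp chute [-121.4028   32.7189  196.1178] F chute 0.5750052927121758 -0.34083937830819017 -0.6242766433188561 w 0.8000071429363599 q [-0.5114  0.3568  0.7034  1.9442 -0.2851  0.9397  0.1714]
tool axes in chute: x 1.0000111675767909 -0.0013753351560961413 y -0.0013758981833019712 -1.0000117029967421 z [ 0.0007  0.0011 -1.    ]
```

View pics/p7.png

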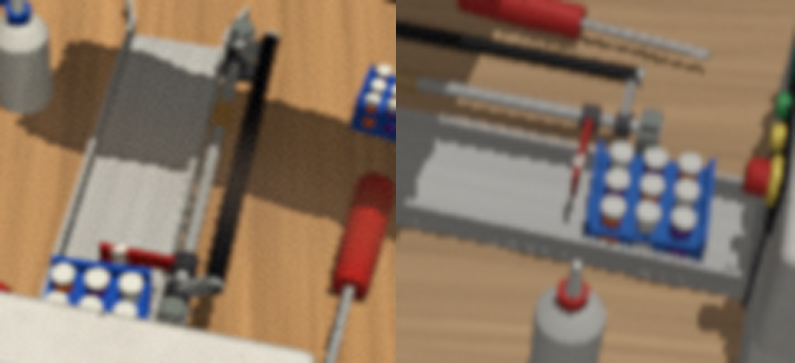

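The leaf lies shut across the lane at scene crop (580,165). The rack is unmoved behind it in the bay, with its mid cap at (652,185), and the arm touches nothing. I'll hand in.

```bash
python3 -c "
from station import *
print(hand_in())"
```

```text
the job is handed in; nothing more can be done
None
```

I handed the job in at about 11 s with the rack standing in the loading bay, its centre about 46 mm past the gate. The last pictures show the gate shut behind it and the arm clear; the hand-in call returned no verdict.

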